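# Lever open the dust cover and hold the index plunger back

## Robot

A 6-joint arm with a two-finger parallel gripper is mounted at the origin on the work surface. World frame = base frame: x ahead of the robot, y to its left, z up, the work surface at z = 0. Lengths are in m, angles in degrees, forces in N, time in s.
With the tool pointing down it reaches from about 0.35 to 0.875 m from the base axis. Payload 4.2 kg.
Tool frame: the origin (TCP) lies midway between the tips of the shut fingers; the grasp point (between the pads) lies 19 mm behind it; z points along the fingers, y is the line along which they close (so a half turn about z gives the same grasp; the last joint's range is limited). The gripper opens to 87 mm and grips with 3 to 60 N. Pads are 19 mm wide; open, the fingers measure 117 mm over their backs; the gripper's body (75 mm by 190 mm) begins 51 mm behind the grasp point.
Start: joints at [-51.016, 22.042, 0.453, 0, -68.411, -14.817], TCP at [0.256, -0.57, 0.223] pointing down, gripper open.
Joint ranges: [-179.83, 179.83], [-69.29, 118.12], [-61.27, 80.66], [-181.25, 117.63], [-171.15, -9.14], [-177.46, 177.46]. Speed limits (degrees/s): [159.86, 159.86, 180, 180, 180, 180].

## Interface

Orientations are given as a 3x3 rotation matrix whose columns are the frame's x, y, z axes.
In Python, from station import r, cams gives the robot as it stands.
- The arm moves only by the tool play_rows, never from a script. Its argument "commands" is text: rows parted by semicolons, each of 6 numbers parted by spaces: the shift along the world's x, y, z normalised to -1 to 1, where 1 is 30 mm, then the turn, a rotation vector about the world's x, y, z normalised to -1 to 1, where 1 is 0.15 rad. A call has 1 to 20 rows; each row shifts and turns the commanded pose from where the row before left it; what a row does not reach is not made up. A row lasts 1/10 s, in which the tool goes at most 50 mm and 8.59 degrees, less where a joint would pass 70% of its speed; a pose out of reach is approached as far as the arm can. A call with a number of a shift or a turn outside -1 to 1 is refused whole. A call with a gripper value outside its range is refused whole. "grip" is the finger opening in mm, from 0 to 87, set as the call begins (left out, the last holds). The fingers move at their own pace and stop on an object; the grip force is fixed at half the most. Time passes only in rows, so rows that do not move let the fingers close. It gives the time, the measured TCP pose, the force, the opening and the grip force at its end, in the units of the state.
- r.sense(): the state, without advancing time (a new reading comes with each control period).
- cams.capture(name): name is "scene" or "top" or "wrist"; returns (picture, depth): 420x560x3 uint8, blue, green, red; 420x560 float32, m along the optical axis (not along the pixel's ray), 0 where there is no reading.
- cams.camera_info(name): a dict with "mtx" (3x3 intrinsics, pixels), "k1" (the pictures are not rectified: a ray, as slopes to the right and down, at radius r is drawn at 1 + k1 r^2 times it, then the intrinsics apply), "R" (3x3) and "t" (3): a world point X has camera coordinates R X + t. Camera axes: x right, y down, z forward; pixel columns grow to the right and rows downward; lengths in m; the calibration is good to about 2 mm. A picture is of the moment at which its call begins: read the wrist's pose just before it. camera_info takes no time and is no camera call; for the wrist camera it gives the pose at the moment of the call.
- r.finish_job(): hands the job in; it is judged then, once.
The state is a dict: "time_s": time; "joints": joint angles; "joint_velocities": joint speeds; "effort": joint torques, N m; "tcp_pos": TCP position; "ee_rot": TCP orientation; "wrist_force": force on the tool from outside, world axes, zero at the start; "moment": the same for the moment, N m; "gripper_width": opening from 0.0 (shut) to 1.0 (fully open); "gripper_force": force on a finger pad.
Only numpy, scipy, OpenCV 4.12 (cv2) and the standard library are available. Lean on these libraries where they do the work, as an engineer would, in place of code of your own. Each camera call takes 0.05 s, during which the arm holds its last target. There are 200 camera calls.

## Task

I want to turn the plaster model on the mandrel stand: with the plaster knife's blade, lever open the black dust cover on top of the stand by its front lip and swing it right back, then lay the knife down flat on the bench. Then take the red knob of the index plunger, pull it straight up as far as it goes and keep holding it there - finish while still holding it, so the pin stays clear of the index disc. Do not knock the model or push the other things about.

Things in the scene. Friction and masses are not known exactly. Their poses are not given: they have to be found in the camera images.
- stand: indexing mandrel stand, bolted down: white base plate 160 x 140 x 12 mm, white posts, green head. Origin: centre of the base's underside, on the bench; x away from the robot, y left along the spindle (axis 110 mm up), z up; yaw within 0.2 rad. Green deck on top: upper face z = 175 mm, x -60 to +58, y -46 to +46 mm; the plunger stands in its middle under the black dust cover
- cover (a joint): opening angle of the black dust cover, rad: 0 closed (starts 0 to 0.03), stop at 1.95. Hood of 3 mm sheet, 92 (x) x 85 (y) x 54 mm high, hinged along y at its far edge; swings up and away from the robot (+x). About 1 N up at the lip moves it; it stays at any angle. Front wall at stand x = -45 to -42 mm; beneath wall and lip a 7 mm high slot over the deck, open to the front, free inside as far as the knob
- lip (a point): middle of the front lower edge of the cover's steel pry lip (56 mm wide in y, 3 mm thick, standing 15 mm out of the front wall); closed, it is at stand x = -60 mm, z = 182 mm, over the deck's front edge, with the 7 mm slot for a blade beneath. Moves with the cover, 109 mm from the hinge line; axes parallel to the stand's when closed
- hinge (a point): middle of the cover's hinge line, fixed to the stand at x = +49 mm, z = 177 mm; the line runs along stand y
- plunger (a joint): how far the plunger is pulled up, m: 0 seated in the notch of the index disc (start), 0.014 fully back against its stop. Spring: 5 N at 0, growing evenly to 12 N at 0.014; let go, it snaps back
- knob (a point): centre of the plunger's red pull knob (upright, 27 mm diameter, 26 mm high); seated, it is at stand x = 0, y = 0, z = 200 mm, its underside 12 mm above the deck over a 20 mm wide bush. Moves straight up along stand z. With the cover open nothing stands beside it
- knife_grip (a point): grip point of the plaster knife, near its centre of mass, half-way up the wooden handle (20 mm wide, 18 mm high, from 83 mm behind, -x, to 27 mm ahead of this point); then a flat steel blade 24 mm wide, 2 mm thick, at half the handle's height, tip 117 mm ahead (+x). Lies flat, this point 9 mm above the bench; x to the blade tip, away from the robot within 0.35 rad; z up. 70 to 120 g
- model_mid (a point): centre of the white plaster model on the spindle axis, at stand y = -262 mm, z = 110 mm: 215 mm long along y, 124 mm across; between it and the stand's head a green pipe socket with a steel clamp lever (stand y -56 to -122 mm, up to z = 192 mm). Model and socket turn with the spindle; leave alone
- knife: the same knife's body; origin under it on its underside, 22 mm ahead of the grip point, same axes
- rasp: plaster rasp with a wooden handle, 250 mm long, 26 mm wide, lying beside the knife; leave alone (origin: centre of its underside)
- bowl: green mixing bowl, 124 mm across, 68 mm high; leave alone (origin: centre of its underside)
- spray: aluminium bottle, 60 mm across, 165 mm high; leave alone (origin: centre of its underside)
- small_cast: small loose plaster cast standing upright, 84 mm across, 150 mm high with its pipe; leave alone (origin: centre of its underside)
- pencil: red flat pencil, 190 mm long, lying on the bench; leave alone (origin: centre of its underside)
- tin: tin, 72 mm across, 85 mm high; leave alone (origin: centre of its underside)

How it is judged:
By the outcome, as a careful person would: the job done as asked, in the order asked, and still so for the second after the job is handed in, while the arm keeps its last pose, push and grip.
It also fails if it takes over 70 s, if anything falls off the work surface, if the arm or the gripper's body presses on something with over 40 N, if the wrist force passes 120 N, or if a joint passes its speed limit or range.

## Working session

There is one attempt and no reset: what is moved stays moved. The work goes in short steps, Python scripts to look and compute and a tool call to move; the robot and the scene stay as the last step left them, time stands still between calls to the robot, and variables do not carry over. Pictures are saved under pics/ and viewed, at most 10 in all, crops included, and the job is handed in when it is done.

Besides the shell and the picture viewer there is one more tool, called after ">>>" by a JSON object that holds its "fn" and its "kwargs". play_rows: Moves the arm, as the interface text tells. Scaled input: -1 to 1 covers 30 mm each way for a shift and 0.15 rad each way for a turn. Its arguments: {"type":"object","properties":{"commands":{"type":"string"},"grip":{"type":"number"}},"required":["commands"]}

```bash
mkdir -p pics; ls; cat > h.py <<'E'
import numpy as np, cv2
from station import r, cams
def snap(n):
    ci=cams.camera_info(n); p,d=cams.capture(n); return p,d,ci
def world(ci,d,u=None,v=None):
    # full point cloud from depth
    K=np.array(ci["mtx"]);k=ci["k1"]
    if u is None: v,u=np.mgrid[0:d.shape[0],0:d.shape[1]]
    x=(u-K[0,2])/K[0,0]; y=(v-K[1,2])/K[1,1]
    rd=np.hypot(x,y); ru=rd.copy()
    for _ in range(20): ru=rd/(1+k*ru**2)
    s=np.where(rd>0,ru/np.maximum(rd,1e-9),1)
    P=np.stack([x*s*d,y*s*d,d],-1)
    R=np.array(ci["R"]);t=np.array(ci["t"]).ravel()
    return (P-t)@R
def onplane(ci,u,v,z):
    u=np.atleast_1d(np.float64(u));v=np.atleast_1d(np.float64(v))
    A=world(ci,np.ones(len(u)),u,v); R=np.array(ci["R"]);c=-R.T@np.array(ci["t"]).ravel()
    D=A-c; return c+D*((z-c[2])/D[:,2])[:,None]
E
python3 - <<'E'
from h import *
for n in("scene","top"):
    p,d,ci=snap(n); cv2.imwrite(f"pics/{n}0.png",p); np.savez(f"{n}0.npz",p=p,d=d,**ci)
    print(n,ci["mtx"],ci["k1"],-np.array(ci["R"]).T@np.array(ci["t"]).ravel(),(d>0).mean())
print(r.sense())
E
```

```text
pics
scene [[422.80311109   0.         274.67343396]
 [  0.         422.80311109 211.55996459]
 [  0.           0.           1.        ]] -0.016032064521918157 [ 1.08987322 -0.420026    1.06279221] 0.9960459183673469
top [[445.47946712   0.         279.70078016]
 [  0.         445.47946712 211.97503831]
 [  0.           0.           1.        ]] -0.035093428855276984 [ 0.42764686 -0.0368148   1.65526064] 0.9958078231292516
{'time_s': 0.1, 'joints': array([-5.10170467e+01,  2.20854588e+01,  3.87028238e-01, -2.36865710e-02,
       -6.84124928e+01, -1.48179491e+01]), 'joint_velocities': array([-0.08477373, -0.13348998,  0.17363646,  0.03680958, -0.06354494,
       -0.06799519]), 'effort': array([ 4.46138229e-04, -3.91690993e+01,  1.87934285e+01,  4.23194647e+00,
        1.34612352e-02, -7.54086705e-05]), 'tcp_pos': array([ 0.25564915, -0.5697233 ,  0.22157871]), 'ee_rot': array([[-9.12432674e-01, -4.09225819e-01, -9.19068266e-04],
       [-4.09226832e-01,  9.12431011e-01,  1.74670483e-03],
       [ 1.23789673e-04,  1.96985795e-03, -9.99998052e-01]]), 'wrist_force': array([-1.03553782, -0.65423708, -0.05666899]), 'moment': array([ 0.01900465, -0.01893232, -0.04957101]), 'gripper_force': 0.0, 'gripper_width': 0.9993235750505363}
```

View pics/scene0.png

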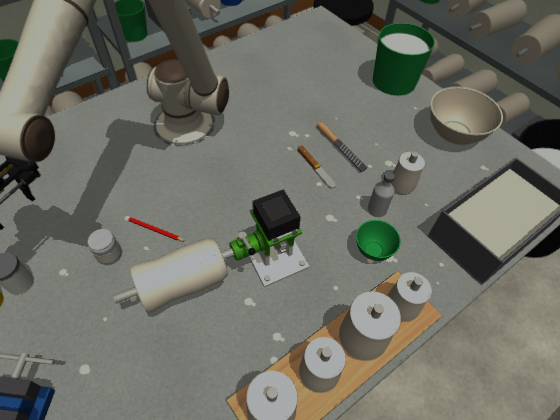

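View pics/top0.png

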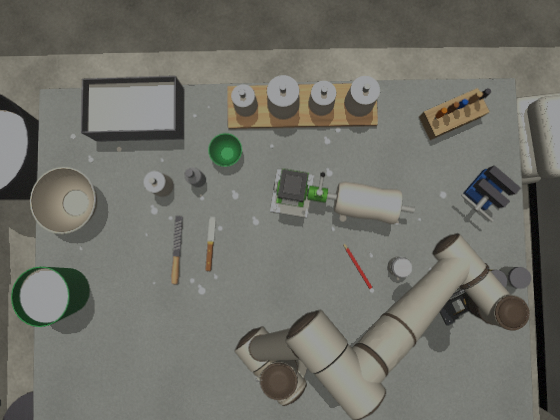

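The top view has the stand near (292,192), with the cover at (293,185). The knife is at (211,245) with its blade pointing away from the robot, and the rasp is beside it at (177,250). The model runs right from (335,200). Next I'll measure these.

```bash
python3 - <<'E'
from h import *
for n in("top","scene"):
    z=np.load(n+"0.npz"); p,d=z["p"],z["d"]; ci={k:z[k] for k in("mtx","k1","R","t")}; ci["k1"]=float(ci["k1"])
    W=world(ci,d); hsv=cv2.cvtColor(p,cv2.COLOR_BGR2HSV); print(n)
    # bench height check
    b=(abs(W[...,2])<.03)&(W[...,0]>.3)&(W[...,0]<.5); print("bench",np.median(W[b][:,2]))
    # handle
    m=((hsv[...,0]>5)&(hsv[...,0]<22)&(hsv[...,1]>120)&(W[...,2]<.05)&(W[...,0]>.3)&(W[...,0]<.62)&(W[...,1]<.5)&(W[...,1]>.05)).astype(np.uint8)
    k,l,s,c=cv2.connectedComponentsWithStats(m)
    for i in range(1,k):
        if s[i,4]>40:
            v,u=np.where(l==i); Q=onplane(ci,u,v,.014); mu=Q.mean(0); e=np.linalg.svd(Q[:,:2]-mu[:2],full_matrices=False)[2]
            a=e[0]*np.sign(e[0][0]); t=(Q[:,:2]-mu[:2])@a
            print("handle",s[i,4],c[i],mu,np.degrees(np.arctan2(a[1],a[0])),t.min(),t.max(),mu[:2]+a*t.max())
    # cover top
    m=(hsv[...,2]<95)&(W[...,2]>.21)&(W[...,2]<.26)&(W[...,0]>.5)&(W[...,0]<.9)&(abs(W[...,1]+.1)<.25)
    k,l,s,c=cv2.connectedComponentsWithStats(m.astype(np.uint8)); i=1+s[1:,4].argmax()
    Q=W[l==i]; print("cover",s[i],c[i],np.percentile(Q[:,2],[5,50,95])); zt=np.median(Q[:,2])
    Q=Q[abs(Q[:,2]-zt)<.006]; rc=cv2.minAreaRect(Q[:,:2].astype(np.float32)); print(rc)
    # model axis
    m=(W[...,2]>.14)&(W[...,2]<.19)&(hsv[...,1]<60)&(W[...,1]<-.2)&(W[...,1]>-.5)&(W[...,0]>.5)&(W[...,0]<.8)
    Q=W[m]; print("model",len(Q),Q.min(0),Q.max(0)); q=Q[Q[:,2]>.16]
    if len(q): e=np.linalg.svd(q[:,:2]-q[:,:2].mean(0),full_matrices=False)[2][0]; print(q.mean(0),np.degrees(np.arctan2(-e[0],e[1])))
E
python3 - <<'E'
import cv2
a=cv2.imread("pics/top0.png")[150:290,150:350];cv2.imwrite("pics/topc.png",cv2.resize(a,None,fx=4,fy=4,interpolation=2))
E
```

```text
top
bench -3.856123129902058e-05
handle 118 [209.01694915 256.11016949] [0.39135626 0.25271391 0.014     ] -5.129268953591521 -0.05099440344520097 0.04879862429362524 [0.43995947 0.24835116]
cover [277 169  31  32 734] [292.30245232 184.69346049] [0.22574748 0.23120595 0.23654417]
((0.6223888397216797, -0.05578168109059334), (0.08453407883644104, 0.091539666056633), 78.84532928466797)
model 1770 [ 0.50260884 -0.42725645  0.14006759] [ 0.63582961 -0.20070773  0.18061874]
[ 0.57124207 -0.31560392  0.16597365] 168.88326316018356
scene
bench -0.0007418570816056687
handle 133 [326.82706767 132.16541353] [0.34364433 0.38156328 0.014     ] -5.252474605409664 -0.05148978483420604 0.04783616130429836 [0.39127962 0.37718414]
handle 174 [308.35632184 157.29310345] [0.39740766 0.25411993 0.014     ] -6.03247743323404 -0.0570718805799852 0.052548136546096524 [0.44966481 0.24859753]
cover [ 252  189   48   45 1291] [275.67157242 210.71494965] [0.21644763 0.23058154 0.23358967]
((0.6225699186325073, -0.05374986678361893), (0.08625366538763046, 0.09438673406839371), 78.61082458496094)
model 3198 [ 0.50624303 -0.42580549  0.1400148 ] [ 0.63809463 -0.20227801  0.17414033]
[ 0.57401346 -0.31921015  0.16499841] 169.287917118626
```

View pics/topc.png

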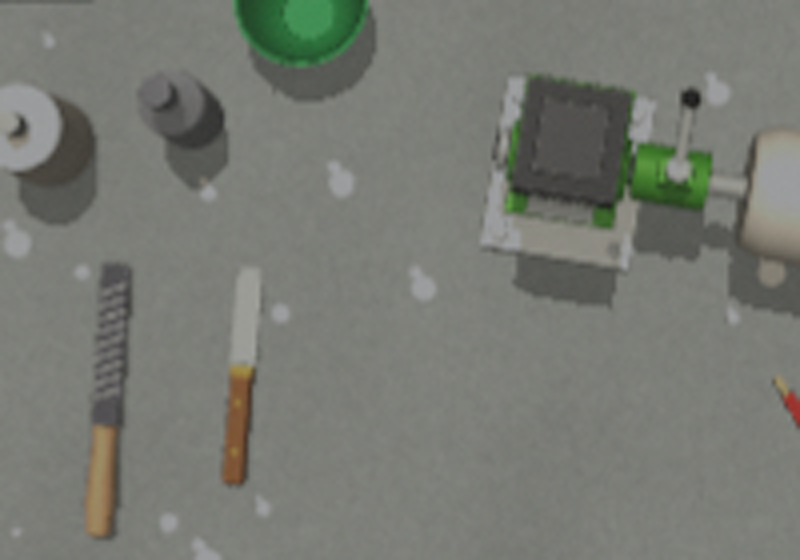

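The top crop shows the knife, with its handle from (235,480) to (243,370) and its blade tip at (250,268). The lip is at (560,210). The stand's yaw is about -11.2° and its origin about (0.6215, -0.0545), and the model axis agrees with that. I'll move above the knife for a wrist view.

>>> {"fn": "play_rows", "kwargs": {"commands": "0.68 0.98 0.13 0 0 -0.173;0.68 0.98 0.13 0 0 -0.173;0.68 0.98 0.13 0 0 -0.173;0.68 0.98 0.13 0 0 -0.173;0.68 0.98 0.13 0 0 -0.173;0.68 0.98 0.13 0 0 -0.173;0.68 0.98 0.13 0 0 -0.173;0.68 0.98 0.13 0 0 -0.173;0 0.98 0 0 0 -0.173;0 0.98 0 0 0 -0.173;0 0.98 0 0 0 -0.173;0 0.98 0 0 0 -0.173;0 0.98 0 0 0 -0.173;0 0.98 0 0 0 -0.173;0 0.98 0 0 0 -0.173;0 0.98 0 0 0 -0.173;0 0.98 0 0 0 -0.173;0 0.98 0 0 0 -0.173;0 0.98 0 0 0 -0.173;0 0.98 0 0 0 -0.173", "grip": 60}}

```text
time_s: 2.1
tcp_pos: [0.4186, 0.0189, 0.2535]
ee_rot: [[-0.995, 0.098, -0.0], [0.098, 0.995, 0.0], [0.0, -0.0, -1.0]]
wrist_force: [0.7, -0.0, -0.0]
gripper_width: 0.686
gripper_force: 0.0
```

>>> {"fn": "play_rows", "kwargs": {"commands": "0 0.98 0 0 0 0;0 0.98 0 0 0 0;0 0.98 0 0 0 0;0 0.98 0 0 0 0;0 0.98 0 0 0 0;0 0.98 0 0 0 0;0 0.5 0 0 0 0;0 0 0 0 0 0;0 0 0 0 0 0"}}

```text
time_s: 3.0
tcp_pos: [0.4187, 0.2088, 0.2534]
ee_rot: [[-0.995, 0.097, -0.001], [0.097, 0.995, -0.001], [0.001, -0.001, -1.0]]
wrist_force: [-0.7, -0.3, -1.0]
gripper_width: 0.687
gripper_force: 0.0
```

```bash
cat > knife.py <<'E'
from h import *
import sys
p,d,ci=snap("wrist"); cv2.imwrite(sys.argv[1],p); s=r.sense(); print(s["tcp_pos"],s["ee_rot"].round(3).tolist())
W=world(ci,d); hsv=cv2.cvtColor(p,cv2.COLOR_BGR2HSV)
print("bench",np.median(W[...,2]),(d>0).mean())
m=((hsv[...,0]>5)&(hsv[...,0]<22)&(hsv[...,1]>110)&(W[...,2]<.05)).astype(np.uint8)
k,l,st,c=cv2.connectedComponentsWithStats(m)
for i in range(1,k):
    if st[i,4]>300:
        v,u=np.where(l==i); Q=onplane(ci,u,v,.016); rc=cv2.minAreaRect((1000*Q[:,:2]).astype(np.float32)); print(st[i],"z",np.median(W[l==i][:,2]),rc)
E
python3 knife.py pics/w1.png
```

```text
[0.41882984 0.20839935 0.25352847] [[-0.995, 0.098, -0.001], [0.098, 0.995, -0.001], [0.001, -0.001, -1.0]]
bench -0.0010234447982846754 0.9959311224489796
[400  58  20  86 925] z 0.021410461240209008 ((341.14556884765625, 375.2176513671875), (17.153942108154297, 99.30547332763672), 86.36157989501953)
[ 305  109   18   84 1129] z 0.015959919898093877 ((390.5789794921875, 254.44552612304688), (20.016132354736328, 105.83125305175781), 85.08386993408203)
```

View pics/w1.png

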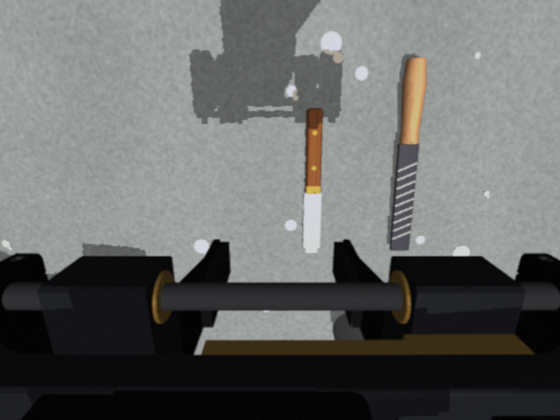

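The wrist view shows the knife handle at columns 305–323 and rows 109–193, with its blade tip at (312,251). The rasp is clear to its right. I'll check the tip, then descend.

```bash
python3 - <<'E'
from h import *
ci=cams.camera_info("wrist"); print(onplane(ci,[312,313,313],[251.5,193,186],.010))
E
```

```text
[[0.53343272 0.24341027 0.01      ]
 [0.44667999 0.25072814 0.01      ]
 [0.43694716 0.25138831 0.01      ]]
```

>>> {"fn": "play_rows", "kwargs": {"commands": "-0.08 0.73 -0.3 0 0 0;-0.08 0.73 -0.9 0 0 0;0 0 -0.95 0 0 0;0 0 -0.95 0 0 0;0 0 -0.95 0 0 0;0 0 -0.95 0 0 0;0 0 -0.95 0 0 0;0 0 -0.95 0 0 0;0 0 -0.7 0 0 0;0 0 -0.4 0 0 0;0 0 -0.25 0 0 0;0 0 0 0 0 0;0 0 0 0 0 0"}}

```text
time_s: 4.35
tcp_pos: [0.4148, 0.253, 0.0069]
ee_rot: [[-0.995, 0.097, 0.001], [0.097, 0.995, 0.001], [-0.001, 0.001, -1.0]]
wrist_force: [1.5, -0.8, 0.2]
gripper_width: 0.691
gripper_force: 0.0
```

>>> {"fn": "play_rows", "kwargs": {"commands": "0 0 -0.13 0 0 0;0 0 0 0 0 0"}}

```text
time_s: 4.55
tcp_pos: [0.4144, 0.2531, 0.0026]
ee_rot: [[-0.995, 0.097, 0.0], [0.097, 0.995, 0.001], [-0.0, 0.001, -1.0]]
wrist_force: [-0.3, -0.5, 0.5]
gripper_width: 0.686
gripper_force: 0.0
```

>>> {"fn": "play_rows", "kwargs": {"commands": "0 0 0 0 0 0;0 0 0 0 0 0;0 0 0 0 0 0;0 0 0 0 0 0;0 0 0 0 0 0;0 0 0 0 0 0;0 0 0 0 0 0;0 0 0 0 0 0;0 0 0 0 0 0", "grip": 0}}

```text
time_s: 5.45
tcp_pos: [0.4142, 0.2529, 0.0023]
ee_rot: [[-0.995, 0.097, -0.0], [0.097, 0.995, -0.0], [0.0, -0.0, -1.0]]
wrist_force: [-0.2, -0.6, -0.6]
gripper_width: 0.226
gripper_force: 30.0
```

>>> {"fn": "play_rows", "kwargs": {"commands": "0 0 0.3 0 0 0;0 0 0.7 0 0 0;0 0 0.95 0 0 0;0 0 0.95 0 0 0;0 0 0.95 0 0 0;0 0 0.95 0 0 0;0 0 0.85 0 0 0;0 -0.99 0 0 0 -0.13;0 -0.99 0 0 0 -0.13;0 -0.99 0 0 0 -0.13;0 -0.99 0 0 0 -0.13;0 -0.99 0 0 0 -0.13;0 -0.99 0 0 0 0;0 -0.99 0 0 0 0;0 -0.99 0 0 0 0;0 -0.8 0 0 0 0;0 -0.2 0 0 0 0;0 0 0 0 0 0;0 0 0 0 0 0"}}

```text
time_s: 7.35
tcp_pos: [0.4144, -0.0141, 0.1721]
ee_rot: [[-0.981, 0.193, 0.001], [0.193, 0.981, 0.0], [-0.001, 0.0, -1.0]]
wrist_force: [-0.4, 0.1, -0.4]
gripper_width: 0.228
gripper_force: 30.0
```

```bash
cat > look.py <<'E'
from h import *
import sys
s=r.sense(); print(s["tcp_pos"],s["ee_rot"].round(3).tolist(),s["gripper_width"])
A=[]
for n in sys.argv[2:]:
    p,d,ci=snap(n); np.savez(f"{n}_{sys.argv[1]}.npz",p=p,d=d,**ci)
    X=np.array([[.58,-.05,.19]]);c=(X@np.array(ci["R"]).T+np.array(ci["t"]).ravel())[0];K=np.array(ci["mtx"])
    u,v=int(K[0,0]*c[0]/c[2]+K[0,2]),int(K[1,1]*c[1]/c[2]+K[1,2]); print(n,"crop centre",u,v)
    if n=="wrist": A.append(cv2.resize(p,(400,300)));continue
    u=np.clip(u,50,510);v=np.clip(v,50,370)
    A.append(cv2.resize(p[v-50:v+50,u-50:u+50],(400,400),interpolation=cv2.INTER_CUBIC))
h=max(a.shape[0] for a in A)
cv2.imwrite(f"pics/l{sys.argv[1]}.png",np.hstack([cv2.copyMakeBorder(a,0,h-a.shape[0],0,0,0) for a in A]))
E
python3 look.py 1 scene top
```

```text
[ 0.41443859 -0.01412024  0.17209484] [[-0.981, 0.193, 0.001], [0.193, 0.981, 0.0], [-0.001, 0.0, -1.0]] 0.22775638396432743
scene crop centre 266 205
top crop centre 290 198
```

View pics/l1.png

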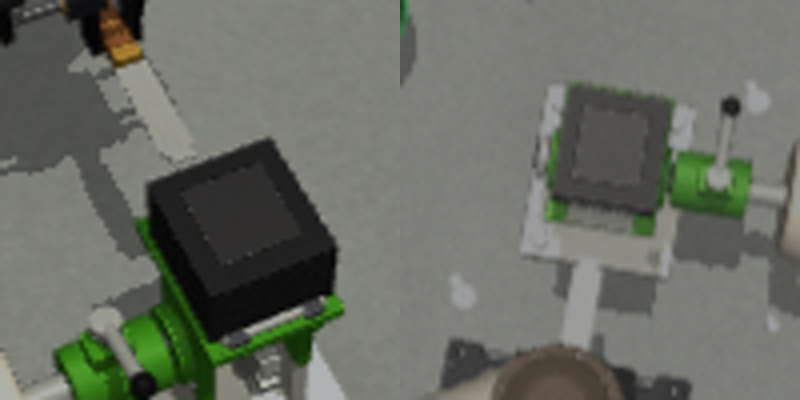

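Left is the scene view, where the blade is level in front of the cover with its tip near crop (185,155). Right is the top view, with the tip at crop (587,265) and the lip at crop (600,215), roughly in line. I'll check heights from depth.

```bash
python3 - <<'E'
from h import *
o=np.array([.6215,-.0545]);a=np.radians(-11.15);ex=np.array([np.cos(a),np.sin(a)]);ey=np.array([-ex[1],ex[0]])
for n in("top","scene"):
    z=np.load(n+"_1.npz"); p,d=z["p"],z["d"]; ci={k:z[k] for k in("mtx","k1","R","t")}; ci["k1"]=float(ci["k1"])
    W=world(ci,d); S=np.stack([(W[...,:2]-o)@ex,(W[...,:2]-o)@ey,W[...,2]],-1); hsv=cv2.cvtColor(p,cv2.COLOR_BGR2HSV)
    b=(S[...,2]>.155)&(S[...,2]<.2)&(S[...,0]>-.165)&(S[...,0]<-.07)&(abs(S[...,1])<.04)
    v,u=np.where(b); Q=onplane(ci,u,v,.1785)[:,:2]-o; Q=np.c_[Q@ex,Q@ey]; print(n,"blade",b.sum(),np.median(S[b],0),"x",Q[:,0].min(),Q[:,0].max(),"y",Q[:,1].min(),Q[:,1].max(),"zfit",np.polyfit(S[b][:,0],S[b][:,2],1))
    g=(hsv[...,0]>45)&(hsv[...,0]<75)&(hsv[...,1]>130)&(S[...,2]>.165)&(S[...,2]<.185)&(abs(S[...,1])<.06)&(abs(S[...,0])<.075)
    print("deck",g.sum(),np.median(S[g],0),S[g].min(0),S[g].max(0))
    l=(S[...,2]>.172)&(S[...,2]<.2)&(S[...,0]>-.068)&(S[...,0]<-.05)&(abs(S[...,1])<.02); print("lip",l.sum(),np.median(S[l],0))
    c=(S[...,2]>.222)&(S[...,2]<.24)&(abs(S[...,0])<.06)&(abs(S[...,1])<.06);v,u=np.where(c);Q=onplane(ci,u,v,.231)[:,:2]-o;Q=np.c_[Q@ex,Q@ey];print("cover",Q.min(0),Q.max(0),np.median(S[c][:,2]))
E
```

```text
top blade 155 [-0.12381995  0.00091264  0.17971213] x -0.1594302983348556 -0.0857569034219365 y -0.010833300509158116 0.012931865381229236 zfit [-0.00198643  0.17957414]
deck 34 [-0.05174645  0.03107823  0.17408484] [-0.05947669 -0.0448892   0.16531065] [0.00841474 0.04520868 0.1822764 ]
lip 35 [-0.05498143 -0.00020728  0.18424091]
cover [-0.04502843 -0.04331613] [0.04799185 0.0417354 ] 0.23144637939154067
scene blade 204 [-0.1260242   0.0027678   0.17914018] x -0.16469714820347492 -0.08664594089335725 y -0.009388462579547067 0.014948982751416278 zfit [-0.00502829  0.17834683]
deck 231 [ 0.05010399 -0.03846116  0.17383219] [-0.05914956 -0.04535997  0.165321  ] [0.05865316 0.04682571 0.18464407]
lip 0 [nan nan nan]
cover [-0.04521947 -0.04428959] [0.05240492 0.0431372 ] 0.23086217527198993
  return _methods._mean(a, axis=axis, dtype=dtype,
  ret = um.true_divide(
```

>>> {"fn": "play_rows", "kwargs": {"commands": "0.305 -0.06 0 0 0 0;0.305 -0.06 0 0 0 0;0.305 -0.06 0 0 0 0;0.305 -0.06 0 0 0 0;0.305 -0.06 0 0 0 0;0.305 -0.06 0 0 0 0;0 0 0 0 0 0;0 0 0 0 0 0"}}

```text
time_s: 8.25
tcp_pos: [0.4691, -0.0255, 0.1716]
ee_rot: [[-0.981, 0.194, -0.001], [0.194, 0.981, -0.0], [0.001, -0.0, -1.0]]
wrist_force: [-0.1, 0.3, -0.8]
gripper_width: 0.225
gripper_force: 30.0
```

```bash
cat > arc.py <<'E'
from h import *
o=np.array([.6215,-.0545]);a=np.radians(-11.15);ex=np.array([np.cos(a),np.sin(a)]);ey=np.array([-ex[1],ex[0]])
def tcp(tx,tz,f):  # stand tip mm, pitch deg
    f=np.radians(f); return np.array([tx-120*np.cos(f)-7.5*np.sin(f), tz+120*np.sin(f)-7.5*np.cos(f)])
wp=[]
for i,th in enumerate(np.arange(5,61,5)):
    t=np.radians(th);f=th/3;e=min(14,8+i)
    wp.append(tcp(49-91*np.cos(t)+5*np.sin(t)+e*np.cos(np.radians(f)),177+91*np.sin(t)+5*np.cos(t)-e*np.sin(np.radians(f)),f).tolist()+[f])
if __name__=="__main__":
    s=r.sense();p=s["tcp_pos"];q=np.array([(p[:2]-o)@ex*1e3,p[2]*1e3]);f0=0
    print(q,(p[:2]-o)@ey)
    wp.append(tcp(50,240,20).tolist()+[20]);wp.append(tcp(77,230,20).tolist()+[20]);wp.append(tcp(124,228,20).tolist()+[20])
    for w in wp:
        dx,dz=w[0]-q[0],w[1]-q[1];df=np.radians(w[2]-f0)
        print(np.round(w,1),"row",np.round([dx*ex[0]/30,dx*ex[1]/30,dz/30,df*ey[0]/.15,df*ey[1]/.15,0],3)); q=np.array(w[:2]);f0=w[2]
E
python3 arc.py
```

```text
[-155.13070909  171.55727585] -0.0010579746051776451
[-153.4  185.7    1.7] row [ 0.057 -0.011  0.471  0.038  0.19   0.   ]
[-151.   196.7    3.3] row [ 0.078 -0.015  0.367  0.038  0.19   0.   ]
[-147.8  207.5    5. ] row [ 0.103 -0.02   0.36   0.038  0.19   0.   ]
[-143.9  218.     6.7] row [ 0.128 -0.025  0.351  0.038  0.19   0.   ]
[-139.3  228.2    8.3] row [ 0.151 -0.03   0.34   0.038  0.19   0.   ]
[-134.  238.   10.] row [ 0.174 -0.034  0.327  0.038  0.19   0.   ]
[-128.   247.4   11.7] row [ 0.196 -0.039  0.312  0.038  0.19   0.   ]
[-122.4  256.5   13.3] row [ 0.184 -0.036  0.303  0.038  0.19   0.   ]
[-116.1  265.1   15. ] row [ 0.204 -0.04   0.287  0.038  0.19   0.   ]
[-109.4  273.1   16.7] row [ 0.222 -0.044  0.269  0.038  0.19   0.   ]
[-102.1  280.6   18.3] row [ 0.238 -0.047  0.25   0.038  0.19   0.   ]
[-94.3 287.5  20. ] row [ 0.253 -0.05   0.229  0.038  0.19   0.   ]
[-65.3 274.   20. ] row [ 0.949 -0.187 -0.451  0.     0.     0.   ]
[-38.3 264.   20. ] row [ 0.883 -0.174 -0.333  0.     0.     0.   ]
[  8.7 262.   20. ] row [ 1.537 -0.303 -0.067  0.     0.     0.   ]
```

>>> {"fn": "play_rows", "kwargs": {"commands": "0.03 -0.006 0.23 0.02 0.095 0;0.03 -0.006 0.23 0.02 0.095 0;0.04 -0.008 0.18 0.02 0.095 0;0.04 -0.008 0.18 0.02 0.095 0;0.05 -0.01 0.18 0.02 0.095 0;0.05 -0.01 0.18 0.02 0.095 0;0.064 -0.012 0.175 0.02 0.095 0;0.064 -0.012 0.175 0.02 0.095 0"}}

```text
time_s: 9.05
tcp_pos: [0.479, -0.0275, 0.2175]
ee_rot: [[-0.974, 0.194, -0.117], [0.192, 0.981, 0.024], [0.119, 0.001, -0.993]]
wrist_force: [-0.5, 0.3, -1.9]
gripper_width: 0.228
gripper_force: 30.0
```

```bash
python3 look.py 2 scene top
```

```text
[ 0.4789608  -0.0275171   0.21753637] [[-0.974, 0.194, -0.117], [0.192, 0.981, 0.024], [0.119, 0.001, -0.993]] 0.22765227127168353
scene crop centre 266 205
top crop centre 290 198
```

View pics/l2.png

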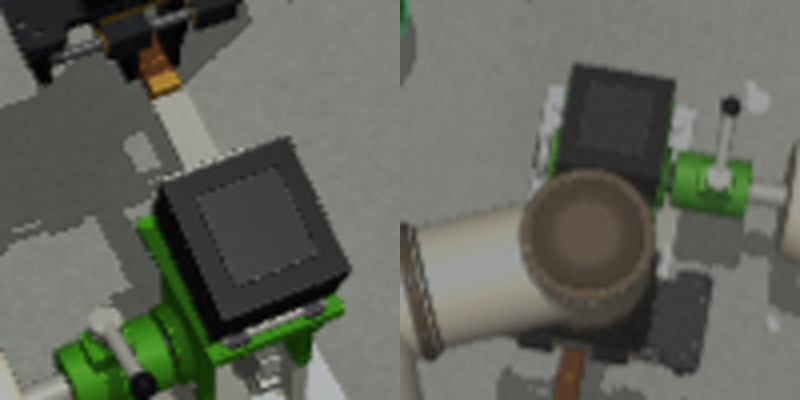

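The cover is lifting: in the scene crop its top has tilted back, with the blade under the lip at (205,150). I'll continue the arc.

>>> {"fn": "play_rows", "kwargs": {"commands": "0.075 -0.015 0.17 0.02 0.095 0;0.075 -0.015 0.17 0.02 0.095 0;0.087 -0.017 0.163 0.02 0.095 0;0.087 -0.017 0.163 0.02 0.095 0;0.098 -0.02 0.156 0.02 0.095 0;0.098 -0.02 0.156 0.02 0.095 0;0.092 -0.018 0.151 0.02 0.095 0;0.092 -0.018 0.151 0.02 0.095 0;0.102 -0.02 0.143 0.02 0.095 0;0.102 -0.02 0.143 0.02 0.095 0;0.111 -0.022 0.134 0.02 0.095 0;0.111 -0.022 0.134 0.02 0.095 0;0.119 -0.023 0.125 0.02 0.095 0;0.119 -0.023 0.125 0.02 0.095 0;0.127 -0.025 0.115 0.02 0.095 0;0.127 -0.025 0.115 0.02 0.095 0"}}

```text
time_s: 10.75
tcp_pos: [0.5292, -0.0372, 0.2874]
ee_rot: [[-0.922, 0.194, -0.336], [0.181, 0.981, 0.071], [0.343, 0.004, -0.939]]
wrist_force: [-0.7, -0.0, -1.7]
gripper_width: 0.22
gripper_force: 30.0
```

```bash
cat > ang.py <<'E'
from arc import *
p,d,ci=snap("scene"); W=world(ci,d); S=np.stack([(W[...,:2]-o)@ex,(W[...,:2]-o)@ey,W[...,2]],-1); hsv=cv2.cvtColor(p,cv2.COLOR_BGR2HSV)
m=(hsv[...,2]<100)&(hsv[...,1]<80)&(S[...,2]>.19)&(S[...,2]<.36)&(S[...,0]>.0)&(S[...,0]<.2)&(abs(S[...,1])<.038)
Q=S[m]*1e3; print(len(Q),Q.min(0),Q.max(0)); 
h,xe,ze=np.histogram2d(Q[:,0],Q[:,2],bins=[np.arange(-10,200,15),np.arange(190,360,15)]); print(ze[:-1]); print(np.c_[xe[:-1],h].astype(int))
# top-plate normal by RANSAC plane fit in x,z
rng=np.random.default_rng(0);best=0
for _ in range(500):
    A,B=Q[rng.integers(len(Q),size=2)][:,[0,2]];n=np.array([-(B-A)[1],(B-A)[0]]);L=np.linalg.norm(n)
    if L<15: continue
    n/=L; k=(abs((Q[:,[0,2]]-A)@n)<2).sum()
    if k>best: best,bn,ba=k,n,A
bn=bn*np.sign(bn[0] if abs(bn[0])>.3 else bn[1]); print("inl",best,"normal angle from up (=cover deg)",np.degrees(np.arctan2(bn[0],bn[1])),"dist hinge",(ba-[49,177])@bn)
cv2.imwrite("pics/ang.png",cv2.resize(p[100:270,180:380],None,fx=4,fy=4)[:600,:800])
E
python3 ang.py
```

```text
1309 [  0.5374876  -37.97963232 204.38592566] [ 94.45630347  37.99429484 287.07383687]
[190 205 220 235 250 265 280 295 310 325 340]
[[-10   0   0   0   0   0   1   0   0   0   0   0]
 [  5   0   0   0   0  11  16   0   0   0   0   0]
 [ 20   0   0   0   0   0 109   0   0   0   0   0]
 [ 35   0   0   0   0   0  44 108   0   0   0   0]
 [ 50   0   0   0   0 108 211  26   0   0   0   0]
 [ 65   0   0  62 203  94   0   0   0   0   0   0]
 [ 80   4 177 130   5   0   0   0   0   0   0   0]
 [ 95   0   0   0   0   0   0   0   0   0   0   0]
 [110   0   0   0   0   0   0   0   0   0   0   0]
 [125   0   0   0   0   0   0   0   0   0   0   0]
 [140   0   0   0   0   0   0   0   0   0   0   0]
 [155   0   0   0   0   0   0   0   0   0   0   0]
 [170   0   0   0   0   0   0   0   0   0   0   0]]
inl 849 normal angle from up (=cover deg) 59.860689172979825 dist hinge 53.17391797802867
```

The cover is at 60°, as planned. Next I'll slide the tip in under the ceiling and push it back.

>>> {"fn": "play_rows", "kwargs": {"commands": "0 0 -0.1 0 0 0;0.475 -0.093 -0.17 0 0 0;0.475 -0.093 -0.17 0 0 0;0.44 -0.087 -0.17 0 0 0;0.44 -0.087 -0.17 0 0 0;0.25 -0.05 -0.01 0 0 0;0.25 -0.05 -0.01 0 0 0;0.25 -0.05 -0.01 0 0 0;0.25 -0.05 -0.01 0 0 0"}}

```text
time_s: 11.7
tcp_pos: [0.6139, -0.054, 0.2628]
ee_rot: [[-0.922, 0.194, -0.336], [0.181, 0.981, 0.071], [0.343, 0.004, -0.939]]
wrist_force: [-2.7, 1.3, -0.5]
gripper_width: 0.228
gripper_force: 30.0
```

```bash
python3 ang.py | tail -1
```

```text
inl 487 normal angle from up (=cover deg) 90.1336861300517 dist hinge 54.475829150994514
```

>>> {"fn": "play_rows", "kwargs": {"commands": "0.2 -0.04 0 0 0 0;0.2 -0.04 0 0 0 0;0.15 -0.03 0 0 0 0;0.1 -0.02 0 0 0 0;0 0 0 0 0 0"}}

```text
time_s: 12.25
tcp_pos: [0.6338, -0.058, 0.2625]
ee_rot: [[-0.922, 0.194, -0.334], [0.181, 0.981, 0.071], [0.342, 0.004, -0.94]]
wrist_force: [-2.4, 0.5, -0.0]
gripper_width: 0.229
gripper_force: 30.0
```

```bash
python3 ang.py | tail -1
```

```text
inl 397 normal angle from up (=cover deg) 21.760915630635605 dist hinge 94.16940214656545
```

>>> {"fn": "play_rows", "kwargs": {"commands": "0.07 -0.014 0 0 0 0;0.07 -0.014 0 0 0 0;0 0 0 0 0 0"}}

```text
time_s: 12.6
tcp_pos: [0.6366, -0.0587, 0.2632]
ee_rot: [[-0.921, 0.194, -0.338], [0.18, 0.981, 0.07], [0.345, 0.004, -0.939]]
wrist_force: [-4.6, 1.2, 1.3]
gripper_width: 0.226
gripper_force: 30.0
```

```bash
python3 ang.py | tail -1
```

```text
inl 410 normal angle from up (=cover deg) 23.066941848036134 dist hinge 93.82804232167486
```

View pics/ang.png

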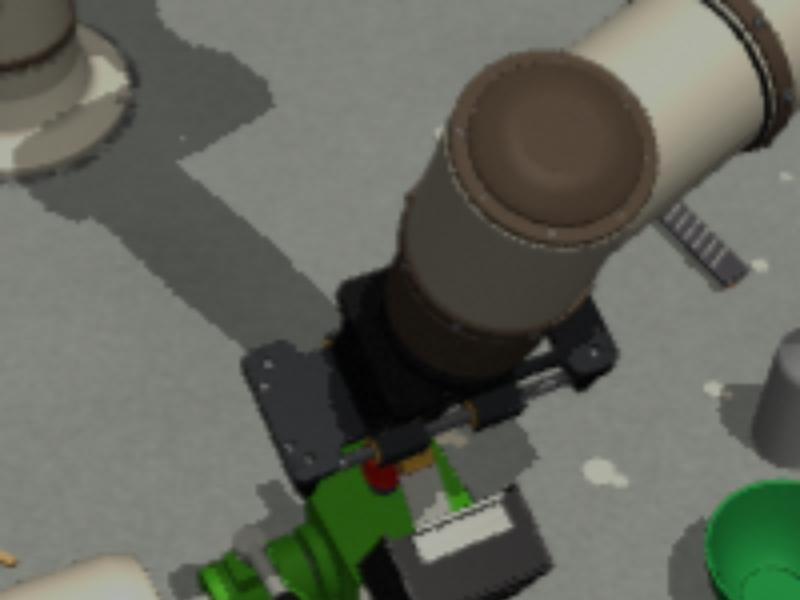

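The cover is fully back: the scene crop shows it at (470,540) with the red knob at (380,475) exposed. Force rose to 4.6 N, so it is against its stop. I'll retreat, level the knife, and take it back to where it lay.

>>> {"fn": "play_rows", "kwargs": {"commands": "-0.5 0.1 0 0 0 0;-0.92 0.182 0 0 0 0;-0.92 0.182 0 0 0 0;-0.92 0.182 0 0 0 0;-0.92 0.182 0 0 0 0;-0.92 0.182 0 -0.08 -0.38 0;-0.92 0.182 0 -0.08 -0.38 0;-0.92 0.182 0 -0.08 -0.38 0;-0.45 0.09 0 -0.08 -0.38 0;0 0.9 0 -0.08 -0.38 0;0 0.99 0 -0.08 -0.38 0;0 0.99 0 0 0 0.13;0 0.99 0 0 0 0.13;0 0.99 0 0 0 0.13;0 0.99 0 0 0 0.13;0 0.99 0 0 0 0.13;0 0.99 0 0 0 0;0 0.99 0 0 0 0;0 0 0 0 0 0;0 0 0 0 0 0"}}

```text
time_s: 14.65
tcp_pos: [0.4165, 0.2508, 0.2631]
ee_rot: [[-0.995, 0.096, 0.002], [0.096, 0.995, 0.002], [-0.002, 0.002, -1.0]]
wrist_force: [-0.1, 0.1, -0.8]
gripper_width: 0.226
gripper_force: 30.0
```

```bash
python3 - <<'E'
from h import *
s=r.sense();t=s["tcp_pos"];R=s["ee_rot"];print(t,R.round(3).tolist())
for n in("scene","top"):
    p,d,ci=snap(n); W=world(ci,d); a=np.array([-R[0,0],-R[1,0]]);b=np.array([-a[1],a[0]])
    X=(W[...,:2]-t[:2])@a;Y=(W[...,:2]-t[:2])@b;Z=W[...,2]-t[2]
    m=(X>.05)&(X<.14)&(abs(Y)<.02)&(abs(Z)<.06)
    print(n,m.sum(),X[m].min(),X[m].max(),np.median(Y[m]),"z:",np.polyfit(X[m],Z[m],1),np.median(Z[m]))
E
```

```text
[0.41646176 0.25080588 0.2631294 ] [[-0.995, 0.096, 0.002], [0.096, 0.995, 0.002], [-0.002, 0.002, -1.0]]
scene 183 0.05033416704002115 0.12270609153808817 0.002881055141562305 z: [-0.14947865  0.00754142] -0.005154233746538894
top 170 0.050204326241592455 0.12310251511206767 -0.0001714911636933434 z: [-0.13952992  0.00726099] -0.004622001934781239
```

The knife has slipped in pitch, with its tip 0.145 rad down. I'll level it with the tool and lower it.

>>> {"fn": "play_rows", "kwargs": {"commands": "0 0 -0.4 -0.045 -0.48 0;0 0 -0.95 -0.045 -0.48 0;0 0 -0.95 0 0 0;0 0 -0.95 0 0 0;0 0 -0.95 0 0 0;0 0 -0.95 0 0 0;0 0 -0.95 0 0 0;0 0 -0.95 0 0 0;0 0 -0.6 0 0 0;0 0 -0.4 0 0 0;0 0 -0.25 0 0 0;0 0 -0.15 0 0 0;0 0 0 0 0 0;0 0 0 0 0 0"}}

```text
time_s: 16.15
tcp_pos: [0.4162, 0.2501, 0.0097]
ee_rot: [[-0.985, 0.097, 0.144], [0.096, 0.995, -0.012], [-0.145, 0.002, -0.989]]
wrist_force: [0.4, 0.1, -1.0]
gripper_width: 0.223
gripper_force: 30.0
```

```bash
python3 - <<'E'
from h import *
s=r.sense();t=s["tcp_pos"];R=s["ee_rot"];print(t,s["wrist_force"],s["moment"])
for n in("scene","top"):
    p,d,ci=snap(n); W=world(ci,d); a=np.array([-R[0,0],-R[1,0]]);a/=np.linalg.norm(a);b=np.array([-a[1],a[0]])
    X=(W[...,:2]-t[:2])@a;Y=(W[...,:2]-t[:2])@b;Z=W[...,2]
    m=(X>.05)&(X<.11)&(abs(Y)<.009)&(abs(Z)<.06)
    print(n,m.sum(),"z:",np.polyfit(X[m],Z[m],1),np.median(Z[m]))
E
```

```text
[0.41624189 0.25013343 0.00971289] [ 0.41598422  0.06810015 -1.02458917] [ 0.01921892  0.30246094 -0.01808751]
scene 118 z: [0.01905527 0.00971644] 0.014895359605918571
top 85 z: [0.03220686 0.01328155] 0.01714909942480642
```

>>> {"fn": "play_rows", "kwargs": {"commands": "0 0 -0.1 0.01 0.13 0;0 0 -0.07 0 0 0;0 0 -0.03 0 0 0;0 0 0 0 0 0"}}

```text
time_s: 16.65
tcp_pos: [0.416, 0.2502, 0.0033]
ee_rot: [[-0.987, 0.096, 0.125], [0.096, 0.995, -0.011], [-0.126, 0.001, -0.992]]
wrist_force: [-0.3, 1.0, 0.1]
gripper_width: 0.225
gripper_force: 30.0
```

>>> {"fn": "play_rows", "kwargs": {"commands": "0 0 -0.02 0 0 0;0 0 0 0 0 0"}}

```text
time_s: 16.85
tcp_pos: [0.4159, 0.2502, 0.0031]
ee_rot: [[-0.987, 0.096, 0.125], [0.096, 0.995, -0.011], [-0.126, 0.001, -0.992]]
wrist_force: [-2.1, 0.9, 4.8]
gripper_width: 0.23
gripper_force: 30.0
```

>>> {"fn": "play_rows", "kwargs": {"commands": "0 0 0 0 0 0;0 0 0 0 0 0;0 0 0 0 0 0;0 0 0 0 0 0;0 0 0 0 0 0;0 0 0.3 0 0 0;0 0 0.6 0 0 0;0 0 0.95 0 0 0;0 0 0.95 0 0 0;0 0 0.95 0.09 0.83 0;0 0 0.95 0 0 0;0 0 0.95 0 0 0;0 0 0.95 0 0 0;0 0 0.95 0 0 0;0 0 0.95 0 0 0;0 0 0 0 0 0;0 0 0 0 0 0", "grip": 50}}

```text
time_s: 18.55
tcp_pos: [0.4159, 0.2494, 0.2564]
ee_rot: [[-0.995, 0.098, 0.006], [0.098, 0.995, 0.001], [-0.006, 0.001, -1.0]]
wrist_force: [-0.2, -0.9, -0.4]
gripper_width: 0.58
gripper_force: 0.0
```

```bash
cat > chk.py <<'E'
from arc import *
for n in("scene","top"):
    p,d,ci=snap(n); W=world(ci,d); hsv=cv2.cvtColor(p,cv2.COLOR_BGR2HSV)
    S=np.stack([(W[...,:2]-o)@ex,(W[...,:2]-o)@ey,W[...,2]],-1)
    m=((hsv[...,0]<8)|(hsv[...,0]>172))&(hsv[...,1]>130)&(hsv[...,2]>50)&(np.hypot(S[...,0],S[...,1])<.04)&(S[...,2]>.17)
    v,u=np.where(m)
    if len(u):
        t=S[m][:,2]; tp=m&(S[...,2]>np.percentile(t,90)-.006); v2,u2=np.where(tp); Q=onplane(ci,u2,v2,.213)[:,:2]-o; print(n,"knob n",len(u),"ztop",np.percentile(t,[50,90]),"xy stand",Q.mean(0)@ex,Q.mean(0)@ey,"ext",np.ptp(Q@ex),np.ptp(Q@ey))
    m=((hsv[...,0]>5)&(hsv[...,0]<22)&(hsv[...,1]>120)&(W[...,2]<.05)&(W[...,0]>.3)&(W[...,0]<.62)&(W[...,1]<.33)&(W[...,1]>.15)); print(n,"handle",m.sum(),W[m].mean(0) if m.any() else "", np.percentile(W[m][:,2],95) if m.any() else "")
    k=(W[...,0]>.46)&(W[...,0]<.53)&(W[...,1]>.23)&(W[...,1]<.262)&(hsv[...,1]<40)&(hsv[...,2]>150); print("blade",k.sum(),np.median(W[k],0) if k.any() else "")
    cv2.imwrite(f"pics/chk_{n}.png",p)
E
python3 chk.py
```

```text
scene knob n 115 ztop [0.21007657 0.21334176] xy stand 0.002734771454828746 -0.00015933955206306607 ext 0.026683808716034145 0.025149239240578117
scene handle 174 [0.39840638 0.25186081 0.01610613] 0.020668201329071958
blade 2 [0.46465015 0.24690659 0.00983374]
top knob n 42 ztop [0.21143701 0.21478117] xy stand -0.0015139437063638312 -0.0019457652600544325 ext 0.021109396997396255 0.02097466408452199
top handle 20 [0.35131912 0.25382201 0.0188297 ] 0.023343604875653432
blade 99 [0.49477812 0.2424576  0.01019119]
```

The knife lies flat and the knob is at the stand axis, as expected. I'll go to it.

>>> {"fn": "play_rows", "kwargs": {"commands": "0.3 -0.4 0.37 0 0 -0.1;0.623 -0.923 0.37 0 0 -0.11;0.623 -0.923 0.37 0 0 -0.11;0.623 -0.923 0.37 0 0 -0.11;0.623 -0.923 0 0 0 -0.11;0.623 -0.923 0 0 0 -0.11;0.623 -0.923 0 0 0 0;0.623 -0.923 0 0 0 0;0.623 -0.923 0 0 0 0;0.623 -0.923 0 0 0 0;0.623 -0.923 0 0 0 0;0.32 -0.52 0 0 0 0;0 0 0 0 0 0;0 0 0 0 0 0"}}

```text
time_s: 20.05
tcp_pos: [0.6211, -0.0549, 0.2995]
ee_rot: [[-0.981, 0.195, 0.003], [0.195, 0.981, -0.001], [-0.003, -0.0, -1.0]]
wrist_force: [0.2, -0.6, -0.1]
gripper_width: 0.574
gripper_force: 0.0
```

```bash
python3 - <<'E'
from arc import *
s=r.sense();print(s["tcp_pos"],((s["tcp_pos"][:2]-o)@ex,(s["tcp_pos"][:2]-o)@ey))
p,d,ci=snap("wrist");cv2.imwrite("pics/w2.png",p);hsv=cv2.cvtColor(p,cv2.COLOR_BGR2HSV)
W=world(ci,d); S=np.stack([(W[...,:2]-o)@ex,(W[...,:2]-o)@ey,W[...,2]],-1)
m=((hsv[...,0]<8)|(hsv[...,0]>172))&(hsv[...,1]>130)&(hsv[...,2]>40)&(np.hypot(S[...,0],S[...,1])<.04)
if m.any():
    z=S[m][:,2];t=m&(S[...,2]>.208);print(m.sum(),np.percentile(z,[5,50,95]));v,u=np.where(t);Q=onplane(ci,u,v,.213)[:,:2]-o;print((Q@ex).min(),(Q@ex).max(),(Q@ey).min(),(Q@ey).max())
E
```

```text
[ 0.62114748 -0.05494125  0.2994588 ] (np.float64(-0.00026053556866571727), np.float64(-0.0005010945018040076))
798 [0.19484325 0.21097044 0.21217243]
-0.017586201328142703 0.008028684753038412 -0.012753254838892463 0.011724230954541663
```

>>> {"fn": "play_rows", "kwargs": {"commands": "0 0 -0.4 0 0 0;0 0 -0.7 0 0 0;0 0 -0.7 0 0 0;0 0 -0.7 0 0 0;0 0 -0.6 0 0 0;0 0 -0.35 0 0 0;0 0 -0.27 0 0 0;0 0 0 0 0 0;0 0 0 0 0 0"}}

```text
time_s: 21.0
tcp_pos: [0.622, -0.0549, 0.1897]
ee_rot: [[-0.981, 0.194, 0.007], [0.194, 0.981, -0.001], [-0.007, 0.0, -1.0]]
wrist_force: [1.1, 0.1, 0.1]
gripper_width: 0.577
gripper_force: 0.0
```

>>> {"fn": "play_rows", "kwargs": {"commands": "0 0 0 0 0 0;0 0 0 0 0 0;0 0 0 0 0 0;0 0 0 0 0 0;0 0 0 0 0 0;0 0 0 0 0 0;0 0 0 0 0 0", "grip": 0}}

```text
time_s: 21.7
tcp_pos: [0.6215, -0.0562, 0.1895]
ee_rot: [[-0.981, 0.195, 0.005], [0.195, 0.981, -0.003], [-0.006, -0.001, -1.0]]
wrist_force: [-0.2, -4.9, 1.4]
gripper_width: 0.302
gripper_force: 30.0
```

The knob is gripped at about 27 mm. I'll relieve the small side load and pull up.

>>> {"fn": "play_rows", "kwargs": {"commands": "-0.01 -0.05 0 0 0 0;0 0 0.05 0 0 0;0 0 0.05 0 0 0;0 0 0.05 0 0 0;0 0 0.05 0 0 0;0 0 0.05 0 0 0;0 0 0 0 0 0;0 0 0 0 0 0"}}

```text
time_s: 22.5
tcp_pos: [0.6214, -0.0563, 0.1961]
ee_rot: [[-0.981, 0.195, 0.005], [0.195, 0.981, -0.0], [-0.005, 0.001, -1.0]]
wrist_force: [4.5, -1.1, -9.0]
gripper_width: 0.301
gripper_force: 30.0
```

>>> {"fn": "play_rows", "kwargs": {"commands": "0 0 0.05 0 0 0;0 0 0.05 0 0 0;0 0 0.05 0 0 0;0 0 0.05 0 0 0;0 0 0 0 0 0;0 0 0 0 0 0"}}

```text
time_s: 23.1
tcp_pos: [0.6214, -0.0563, 0.2016]
ee_rot: [[-0.981, 0.195, 0.005], [0.195, 0.981, -0.0], [-0.005, 0.001, -1.0]]
wrist_force: [5.9, -1.2, -11.2]
gripper_width: 0.299
gripper_force: 30.0
```

>>> {"fn": "play_rows", "kwargs": {"commands": "0.03 0 0.03 0 0 0;0 0 0.03 0 0 0;0 0 0 0 0 0;0 0 0 0 0 0"}}

```text
time_s: 23.5
tcp_pos: [0.6214, -0.0563, 0.2035]
ee_rot: [[-0.981, 0.195, 0.003], [0.195, 0.981, -0.0], [-0.003, 0.0, -1.0]]
wrist_force: [2.2, -1.2, -12.8]
gripper_width: 0.304
gripper_force: 30.0
```

>>> {"fn": "play_rows", "kwargs": {"commands": "0 0 0.02 0 0 0;0 0 0 0 0 0;0 0 0 0 0 0"}}

```text
time_s: 23.8
tcp_pos: [0.6214, -0.0563, 0.2037]
ee_rot: [[-0.981, 0.195, 0.003], [0.195, 0.981, -0.0], [-0.003, 0.0, -1.0]]
wrist_force: [2.8, -1.4, -18.4]
gripper_width: 0.303
gripper_force: 30.0
```

The plunger is at its stop: 14.2 mm of travel, and the force rose past 12 N. Last check before handing in.

>>> {"fn": "play_rows", "kwargs": {"commands": "0 0 0 0 0 0;0 0 0 0 0 0;0 0 0 0 0 0;0 0 0 0 0 0;0 0 0 0 0 0;0 0 0 0 0 0;0 0 0 0 0 0;0 0 0 0 0 0;0 0 0 0 0 0;0 0 0 0 0 0"}}

```text
time_s: 24.8
tcp_pos: [0.6214, -0.0563, 0.2038]
ee_rot: [[-0.981, 0.195, 0.003], [0.195, 0.981, -0.0], [-0.003, 0.0, -1.0]]
wrist_force: [2.8, 0.2, -25.3]
gripper_width: 0.304
gripper_force: 30.0
```

```bash
python3 ang.py | tail -1; python3 chk.py | grep -v "^ "
```

```text
inl 437 normal angle from up (=cover deg) 23.59868459451049 dist hinge 93.93461201808435
scene knob n 76 ztop [0.22294161 0.22750481] xy stand -0.0023405690559257235 0.00765592592999554 ext 0.019676751336673882 0.02436919352178029
scene handle 173 [0.39914117 0.25197958 0.01598644] 0.020685492669073068
blade 100 [0.49467143 0.24623567 0.00989021]
top handle 120 [0.39185552 0.25087106 0.01710614] 0.02355348393781184
blade 98 [0.49463169 0.2426603  0.00963886]
```

View pics/chk_scene.png

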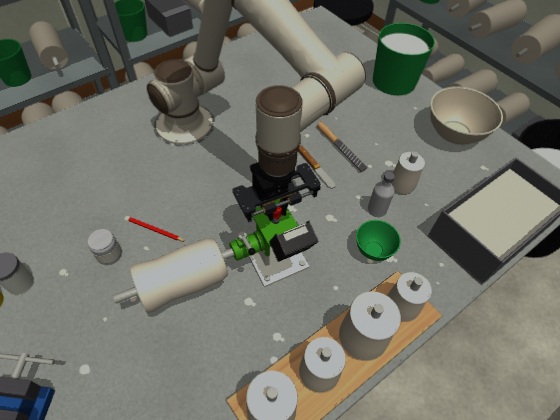

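The knob is up (top at 0.2275), the cover is back, the knife is flat and everything else is in place. The pull force is creeping up to 25 N as the controller winds up, so I'll ease the command slightly.

>>> {"fn": "play_rows", "kwargs": {"commands": "0 0 -0.014 0 0 0;0 0 0 0 0 0;0 0 0 0 0 0;0 0 0 0 0 0;0 0 0 0 0 0"}}

```text
time_s: 25.45
tcp_pos: [0.6214, -0.0564, 0.2038]
ee_rot: [[-0.981, 0.195, 0.003], [0.195, 0.981, -0.0], [-0.003, 0.0, -1.0]]
wrist_force: [1.6, 0.6, -24.4]
gripper_width: 0.303
gripper_force: 30.0
```

>>> {"fn": "play_rows", "kwargs": {"commands": "0 0 0 0 0 0;0 0 0 0 0 0;0 0 0 0 0 0;0 0 0 0 0 0;0 0 0 0 0 0;0 0 0 0 0 0;0 0 0 0 0 0;0 0 0 0 0 0"}}

```text
time_s: 26.25
tcp_pos: [0.6214, -0.0564, 0.2038]
ee_rot: [[-0.981, 0.195, 0.003], [0.195, 0.981, -0.0], [-0.003, 0.0, -1.0]]
wrist_force: [1.8, 0.5, -26.0]
gripper_width: 0.301
gripper_force: 30.0
```

>>> {"fn": "play_rows", "kwargs": {"commands": "0 0 -0.01 0 0 0;0 0 0 0 0 0;0 0 0 0 0 0;0 0 0 0 0 0;0 0 0 0 0 0;0 0 0 0 0 0"}}

```text
time_s: 26.85
tcp_pos: [0.6215, -0.0564, 0.2038]
ee_rot: [[-0.981, 0.195, 0.004], [0.195, 0.981, -0.001], [-0.004, 0.0, -1.0]]
wrist_force: [0.1, 1.3, -25.8]
gripper_width: 0.305
gripper_force: 30.0
```

The pull is steady at about 26 N with no slip, so I'm handing in.

```bash
python3 -c "
from station import r
print(r.finish_job())"
```

```text
the job is handed in; nothing more can be done
None
```

The job is handed in at about 27 s: I levered the cover open with the knife and swung it back to its stop, laid the knife flat on the bench, and the arm is still holding the red knob up at its stop.

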